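# Charge a spring-floor stock magazine with oak blanks

## Task

Charge the stock magazine: with the press block, push its sprung floor squarely down until it bottoms out level and both spring bolts catch it, then lay the short oak blanks from the left of the timber stack flat in the magazine, one to a lane. After that fold down the plain lid leaf first and the lipped leaf over it, both fully closed, and leave the press block standing upright on its cork pad. Leave the long square stick beside the stack where it lies.

Things in the scene. Friction and masses are not known exactly. Their poses are not given: they have to be found in the camera images.
- magazine: Stock magazine, an open wooden box fixed on a 48 mm high plywood riser (250 x 270 mm), 190 (x) x 186 (y) mm, rim 48 mm over its underside. Origin: centre of its underside; z up. Inside 176 x 166 mm. A steel spring bolt in each y end wall sticks 6 mm inwards at x = +25 (+y end) and x = -25 (-y end), between the lanes, its flat underside 23.6 mm over the origin, bevelled above.
- floor_lift (a joint): Sprung floor of the magazine, how far it is pushed down (m): 0 raised, 0.026 bottomed on its stops, about 0.0245 once the bolts have caught it. The spring takes 4 N to start and 10 N at the bottom; from 8 to 24 mm down the two bolts add about 8 N. Pushed off centre it tips end to end and only one bolt catches; pushing again squarely catches the other.
- floor_mid (a point): Centre of the floor's upper face, 172 (x) x 164 (y) mm: 48 mm over the magazine's origin when raised, 22 bottomed, 23.6 caught. Two notched battens, 10 mm wide and 10 mm higher than the floor, cross it at y = +-60, so the flat field between them is 110 mm in y. Their notches make three lanes along y at x = -51, 0 and +51 mm, 32 mm wide.
- floor_left (a point): Middle of the floor's upper face 80 mm towards the magazine's +y end; shows with floor_right whether the floor is level (both 22 mm over the magazine's origin at the bottom, 23.6 when caught).
- floor_right (a point): Middle of the floor's upper face 80 mm towards the magazine's -y end.
- plain_leaf (a joint): Plain plywood lid leaf, 190 x 94 x 6 mm, hinged on the magazine's +y end: 0 closed (level), 1.57 upright, at the start about 1.8 (leaning outwards). Its stiff hinge stays where it is left; about 1 N at its edge moves it.
- plain_leaf_hinge (a point): Hinge line of the plain leaf, at its middle: y = +94.5, z = 51.5 mm in the magazine's frame; closed, the leaf's upper face is 54.5 mm over the magazine's origin.
- lipped_leaf (a joint): The other lid leaf, 190 x 94 x 6 mm, hinged on the -y end, told by a 24 x 5 mm wooden lip along the outer face of its free edge that laps 10 mm over the plain leaf. 0 closed, 1.57 upright, at the start about 1.8. The same stiff hinge.
- lipped_leaf_hinge (a point): Hinge line of the lipped leaf, at its middle: y = -94.5, z = 51.5 mm in the magazine's frame; closed, its upper face is 54.5 mm and its lip 59.6 mm over the magazine's origin.
- press_block: Loose wooden press block, 0.45 kg: flat sole 90 (x) x 64 (y) x 18 mm with an upright dark handle 24 (x) x 44 (y) mm at its middle, top 67 mm above the sole's underside. Origin: centre of the sole's underside, z up the handle. Stands on the cork pad at the start.
- cork_pad: Cork pad 76 x 102 x 4 mm, fixed on the bench in front of the magazine, the press block's place. Origin: centre of its underside; its upper face is 4 mm up.
- blank_1: Oak blank 24 (x) x 150 (y) x 19 (z) mm, lying loose on the bench left of the timber stack; two or three blanks are there. Origin: centre of its underside.
- blank_2: Oak blank like blank_1; may be absent.
- blank_3: Oak blank like blank_1; may be absent.
- square_stick: Square oak stick 23 x 210 x 22 mm, longer than the blanks, lying loose just right of the timber stack; not part of the job. Origin: centre of its underside. The blue-wrapped stack itself is a fixed obstacle between blanks and magazine, 0.22 m high, 0.13 m wide, its middle line running from about x 0.43, y 0.06 to x 0.70, y 0.37 m.

How it is judged (in metres and radians):
On the way, in this order (a step that is already met when the one before it is completed fails the run):
1. the floor is pressed right down and level by the press block (z of each of floor_left, floor_right in the frame of magazine below 0.0232 m and contact force between press_block and floor above 2 N), for 0.2 s.
2. every blank lies flat in a lane of the caught floor, released (z of each of floor_left, floor_right in the frame of magazine below 0.0256 m and (x of blank_1 in the frame of magazine between -0.066 and -0.036 m or x of blank_1 in the frame of magazine between -0.015 and 0.015 m or x of blank_1 in the frame of magazine between 0.036 and 0.066 m) and y of blank_1 in the frame of magazine between -0.014 and 0.014 m and z of each of blank_1, blank_2, blank_3 in the frame of magazine below 0.041 m and angle between the y axis of each of blank_1, blank_2, blank_3 and the y axis of magazine, either way round below 0.12 rad and contact force between the fingers and blank_1 below 0.2 N and (x of blank_2 in the frame of magazine between -0.066 and -0.036 m or x of blank_2 in the frame of magazine between -0.015 and 0.015 m or x of blank_2 in the frame of magazine between 0.036 and 0.066 m) and y of blank_2 in the frame of magazine between -0.014 and 0.014 m and contact force between the fingers and blank_2 below 0.2 N and (x of blank_3 in the frame of magazine between -0.066 and -0.036 m or x of blank_3 in the frame of magazine between -0.015 and 0.015 m or x of blank_3 in the frame of magazine between 0.036 and 0.066 m) and y of blank_3 in the frame of magazine between -0.014 and 0.014 m and contact force between the fingers and blank_3 below 0.2 N), for 0.2 s.
3. the plain leaf is closed while the lipped one is still open (value of joint plain_leaf below 0.05 rad and value of joint lipped_leaf above 0.8 rad), for 0.1 s.
4. the lipped leaf is closed over it (value of joint each of plain_leaf, lipped_leaf below 0.05 rad), for 0.2 s.
At the end, for the whole second after the job is handed in: Floor caught by both bolts (both ends below 25.6 mm), every present blank flat in a lane (within 15 mm of its middle line and 14 mm lengthways), both leaves within 0.05 rad of closed, press block upright and at rest on the cork pad, within 30 mm of its centre (all of step 2 and all of step 4 and horizontal distance between press_block and cork_pad below 0.03 m and height (world z) of press_block below 0.01 m and angle between press_block's own z axis and vertical below 0.08 rad and linear speed of press_block below 0.02 m/s); the robot touches nothing.
It fails at once if the long square stick is pushed more than 3 cm (distance of square_stick from where it was at the start of the episode above 0.03 m).
Of blank_1, blank_2, blank_3 only 2 to 3 are there at a start; the rules pass over those that are not, and their reading is None.
At some moment in a run one of blank_1, blank_2, blank_3 may be knocked a few centimetres aside while the robot is not near it.
Once in a run the grip may slacken for a moment while it holds something.
It also fails if it takes over 200 s, if anything falls off the work surface, if the arm or the gripper's body presses on something with over 40 N, if the wrist force passes 120 N, or if a joint passes its speed limit or range.

## Robot

A 6-joint arm with a two-finger parallel gripper is mounted at the origin on a cart in front of the work surface, level with it; the furniture and walls round the work are solid. World frame = base frame: x ahead of the robot, y to its left, z up, the work surface at z = 0. Lengths are in m, angles in degrees, forces in N, time in s.
With the tool pointing down it reaches from about 0.3 to 0.75 m from the base axis. Payload 8.5 kg.
Tool frame: the origin (TCP) lies on the centre line of the jaws, within the pads' length; the fingertips stand 17 mm ahead of it and the grasp point (between the pads) lies 2 mm behind it (env.tcp_to_tips is the distance from the TCP to the fingertips, in m); z points along the fingers, y is the line along which they close (so a half turn about z gives the same grasp; the last joint's range is limited). The gripper opens to 85 mm and grips with 20 to 120 N. Pads are 22 mm wide; open, the fingers measure 114 mm over their backs; the gripper's body (76 mm by 85 mm) begins 54 mm behind the grasp point. The pads swing forward as they close: fully open they stand 13 mm farther back than shut.
Start: joints at [56.935, 21.807, 74.336, -0, 83.858, -12.336], TCP at [0.195, 0.514, 0.248] pointing down, gripper open.
Joint ranges: [-178.18, 178.18], [-50.72, 133.34], [12.68, 142.11], [-81.47, 261.47], [9.98, 163.14], [-165.26, 165.26]. Speed limits (degrees/s): [136.94, 136.94, 180, 180, 180, 180].

## Interface

Orientations are given as a 3x3 rotation matrix whose columns are the frame's x, y, z axes.
In Python, from rig import env gives the robot as it stands. The module is installed in compiled form; this text tells all that it offers.
- The arm moves only by the shell command python3 -m pendant 'ROWS' [FORCE]. ROWS is JSON, a list of rows, each a list of 7 numbers: the opening, from 0 (shut) to 1 (fully open), then the shift along the tool's x, y, z in m, then the turn, a rotation vector about the tool's x, y, z in rad. A call has 1 to 5 rows; each row is the pose to reach, as a shift and turn from the pose commanded when the call began, along the tool's axes at that moment; what a row does not reach only later rows make up. A row lasts 1/8 s, in which the tool goes at most 62.5 mm and 10.7 degrees, less where a joint would pass 70% of its speed; a pose out of reach is approached as far as the arm can. A call with a gripper value outside its range is refused whole. The fingers move at their own pace and stop on an object; FORCE is the grip in N (left out, the last holds). Time passes only in rows, so rows that repeat a pose let the fingers close. It gives the time, the measured TCP pose, the force, the opening and the grip force at its end, in the units of the state.
- env.observe(): the state, without advancing time (a new reading comes with each control period).
- env.get_image(name): name is "scene" or "side" or "wrist"; returns a dict with "image" (420x560x3 uint8, blue, green, red), "fx", "fy", "cx", "cy" (pixels), "pose" (4x4, takes a point from camera to world coordinates). Camera axes: x right, y up, looking along -z (the intrinsics and any distortion apply to the point x, -y, -z); pixel columns grow to the right and rows downward; lengths in m; the calibration is good to about 2 mm. A picture is of the moment at which its call begins. There is no depth.
- env.close_job(): hands the job in; it is judged then, once.
Trained networks look in the newest picture that a camera, given by its name, has taken for a name from the list of things; names that differ only in an ending like _2 or _b are one class to them, and where a whole thing is asked for, a point or a joint stands for the part that bears it (a point fixed in the world has none). Each returns a list of dicts, best first, with "conf" (0 to 1); they miss things now and then, are a little off and sometimes report something else, mostly with a low value. They report only what shows in the picture. A call takes as long as a camera call.
- env.find_in(camera, thing): "bbox" ([centre column, centre row, width, height] in pixels, round what is visible of it).
- env.trace(camera, thing): "mask" (420x560 bool, what is visible of it) and "bbox" ([centre column, centre row, width, height] in pixels, round what is visible of it).
- env.tip_of(camera, thing): "centre" ([column, row] in pixels: a listed point, or the origin of a listed thing).
The state is a dict: "time_s": time; "q": joint angles; "qvel": joint speeds; "joint_efforts": joint torques, N m; "position": TCP position; "tool_rot": TCP orientation; "ft_force": force on the tool from outside, world axes, zero at the start; "wrist_torque": the same for the moment, N m; "grip_width": finger opening in m; "gripper_force": force on a finger pad.
Only numpy, scipy, OpenCV 4.12 (cv2) and the standard library are available. Lean on these libraries where they do the work, as an engineer would, in place of code of your own. Each camera call takes 0.05 s, during which the arm holds its last target. There are 200 camera calls.

## Working session

There is one attempt and no reset: what is moved stays moved. The work goes in short steps, Python scripts to look and compute and a shell command to move; the robot and the scene stay as the last step left them, time stands still between calls to the robot, and variables do not carry over. Pictures are saved under pics/ and viewed, at most 14 in all, crops included, and the job is handed in when it is done.

```bash
mkdir -p pics; cat > h.py <<'E'
from rig import env
import numpy as np, cv2
def ray(im,px):
    x=(px[0]-im["cx"])/im["fx"]; y=(px[1]-im["cy"])/im["fy"]
    P=np.array(im["pose"]); d=P[:3,:3]@np.array([x,-y,-1.]); return P[:3,3],d/np.linalg.norm(d)
def atz(im,px,z):
    o,d=ray(im,px); return o+d*(z-o[2])/d[2]
def proj(im,p):
    P=np.array(im["pose"]); c=P[:3,:3].T@(np.array(p)-P[:3,3]); return np.array([im["fx"]*c[0]/-c[2]+im["cx"], im["fy"]*-c[1]/-c[2]+im["cy"]])
def tri(a,b):
    A=np.zeros((3,3));v=np.zeros(3)
    for o,d in (a,b):
        M=np.eye(3)-np.outer(d,d);A+=M;v+=M@o
    return np.linalg.solve(A,v)
def st():
    s=env.observe(); print("t",round(s["time_s"],2),"p",np.round(s["position"],4),"F",np.round(s["ft_force"],1),"w",round(s["grip_width"],4),"gf",s["gripper_force"]); print(np.round(s["tool_rot"],3).tolist()); return s
E
python3 - <<'E'
from h import *
st()
for c in("scene","side"):
    im=env.get_image(c); cv2.imwrite(f"pics/{c}0.png",im["image"]); print(c,[round(im[k],1) for k in("fx","fy","cx","cy")],np.round(im["pose"],3).tolist(),[k for k in im])
    for t in("magazine","floor_mid","floor_left","floor_right","plain_leaf_hinge","lipped_leaf_hinge","press_block","cork_pad","blank_1","square_stick"):
        print(t,[(np.round(d["centre"]).tolist(),round(d["conf"],2),np.round(atz(im,d["centre"],{"magazine":.048,"floor_mid":.096,"floor_left":.096,"floor_right":.096,"plain_leaf_hinge":.0995,"lipped_leaf_hinge":.0995,"press_block":.004}.get(t,0)),3).tolist()) for d in env.tip_of(c,t)[:4]])
E
```

```text
t 0.0 p [0.1945 0.5141 0.2477] F [-0.3 -1.1 -0.5] w 0.0852 gf 0.0
[[-0.935, 0.354, -0.001], [0.354, 0.935, -0.001], [0.0, -0.001, -1.0]]
scene [398.0, 398.0, 273.3, 214.0] [[0.804, 0.353, -0.479, 0.069], [-0.594, 0.506, -0.625, -0.464], [0.022, 0.787, 0.617, 0.666], [0.0, 0.0, 0.0, 1.0]] ['image', 'fx', 'fy', 'cx', 'cy', 'pose']
magazine [([386.0, 264.0], 0.91, [0.645, -0.123, 0.048])]
floor_mid [([391.0, 247.0], 0.87, [0.65, -0.12, 0.096])]
floor_left [([370.0, 225.0], 0.88, [0.667, -0.044, 0.096])]
floor_right [([421.0, 270.0], 0.83, [0.645, -0.201, 0.096])]
plain_leaf_hinge [([365.0, 221.0], 0.83, [0.664, -0.031, 0.1])]
lipped_leaf_hinge [([391.0, 247.0], 0.71, [0.645, -0.122, 0.1]), ([425.0, 271.0], 0.6, [0.647, -0.208, 0.1])]
press_block [([292.0, 299.0], 0.92, [0.442, -0.052, 0.004])]
cork_pad [([294.0, 300.0], 0.94, [0.445, -0.054, 0.0])]
blank_1 [([206.0, 185.0], 0.66, [0.505, 0.435, 0.0]), ([208.0, 205.0], 0.62, [0.461, 0.346, 0.0])]
square_stick [([312.0, 218.0], 0.93, [0.66, 0.138, 0.0])]
side [410.6, 410.6, 276.0, 202.3] [[-0.133, -0.867, 0.48, 1.059], [0.991, -0.113, 0.0
[... 329 characters left out ...]
3.0, 230.0], 0.59, [0.627, -0.213, 0.096]), ([214.0, 250.0], 0.57, [0.664, -0.035, 0.096])]
floor_right [([155.0, 235.0], 0.76, [0.642, -0.204, 0.096]), ([190.0, 249.0], 0.7, [0.671, -0.1, 0.096]), ([352.0, 212.0], 0.49, [0.499, 0.326, 0.096])]
plain_leaf_hinge [([218.0, 248.0], 0.77, [0.657, -0.026, 0.099])]
lipped_leaf_hinge [([150.0, 235.0], 0.97, [0.644, -0.216, 0.099]), ([214.0, 253.0], 0.48, [0.673, -0.033, 0.099])]
press_block [([230.0, 196.0], 0.57, [0.444, -0.041, 0.004])]
cork_pad [([225.0, 195.0], 0.61, [0.438, -0.059, 0.0])]
blank_1 [([386.0, 232.0], 0.71, [0.502, 0.444, 0.0]), ([352.0, 212.0], 0.52, [0.448, 0.341, 0.0])]
square_stick [([285.0, 271.0], 0.94, [0.665, 0.158, 0.0])]
```

View pics/scene0.png

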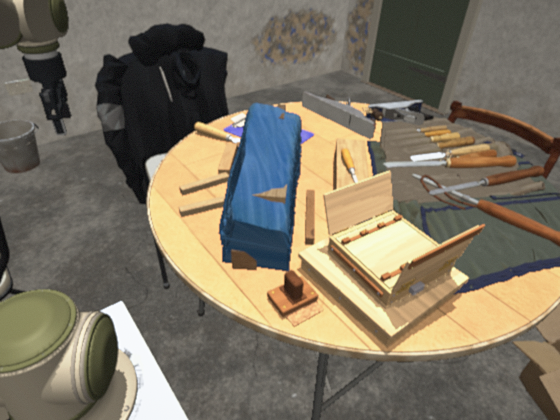

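View pics/side0.png

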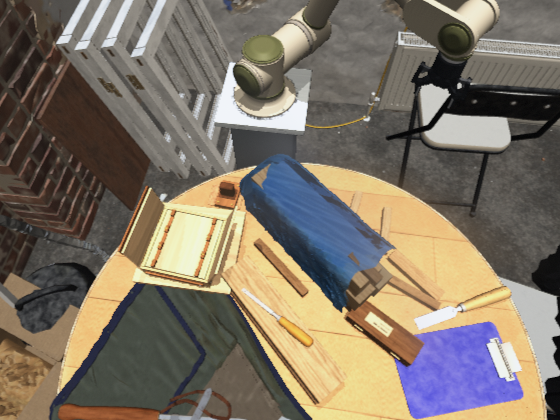

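Scene view: magazine at (385,265) with both leaves leaning out, press block on its pad at (293,297), stack at (262,185), stick at (310,215), and blanks at (205,185) and (205,205). In the side view the blanks are near (384,228) and (413,277). I'll go over the press block first.

```bash
cat >> h.py <<'E'
def plan(p,yaw,tilt=None,n=5):
    """print tool-frame shift and turn to reach world p, with tool y at world yaw (deg), tool down"""
    s=env.observe(); R=np.array(s["tool_rot"]); a=np.radians(yaw)
    y=np.array([np.cos(a),np.sin(a),0]); z=np.array([0,0,-1.]); T=np.column_stack([np.cross(y,z),y,z])
    if tilt is not None: T=tilt@T
    d=R.T@(np.array(p)-s["position"]); r=cv2.Rodrigues(R.T@T)[0].ravel()
    print("shift",np.round(d,4),"turn",np.round(r,4),"|d|",round(np.linalg.norm(d),3))
E
python3 -m pendant '[[1,-0.041,-0.045,-0.007,0,0,0.129],[1,-0.082,-0.09,-0.014,0,0,0.258],[1,-0.123,-0.135,-0.021,0,0,0.387],[1,-0.164,-0.18,-0.028,0,0,0.516],[1,-0.205,-0.224,-0.035,0,0,0.645]]'
python3 -c "
from h import *
plan((.42,-.05,.32),-5)"
```

```text
time_s: 1.72
position: [0.3074, 0.2306, 0.2838]
tool_rot: [[-0.531, 0.847, 0.001], [0.847, 0.531, 0.0], [-0.0, 0.001, -1.0]]
ft_force: [0.9, 0.3, 0.2]
grip_width: 0.0858
gripper_force: 0.0
shift [-0.2975 -0.0536 -0.0362] turn [0.0009 0.     0.6474] |d| 0.304
```

```bash
python3 -m pendant '[[1,-0.06,-0.011,-0.007,0,0,0.129],[1,-0.119,-0.021,-0.014,0,0,0.258],[1,-0.179,-0.032,-0.021,0,0,0.387],[1,-0.238,-0.043,-0.029,0,0,0.516],[1,-0.298,-0.054,-0.036,0,0,0.647]]'
python3 - <<'E'
from h import *
im=env.get_image("wrist"); cv2.imwrite("pics/w1.png",im["image"]); print(np.round(im["pose"],3).tolist(),im["fx"],im["cx"],im["cy"])
for t,z in (("press_block",.004),("cork_pad",0),("magazine",.048),("floor_mid",.096),("floor_left",.096),("floor_right",.096),("plain_leaf_hinge",.0995),("lipped_leaf_hinge",.0995)):
    print(t,[(np.round(d["centre"]).tolist(),round(d["conf"],2),np.round(atz(im,d["centre"],z),3).tolist()) for d in env.tip_of("wrist",t)[:3]])
for t in("press_block","cork_pad"):
    for d in env.trace("wrist",t)[:1]:
        m=d["mask"].astype(np.uint8); c=max(cv2.findContours(m,0,2)[0],key=cv2.contourArea); b=cv2.boxPoints(cv2.minAreaRect(c)); print(t,d["conf"],np.round(b).tolist(),[np.round(atz(im,q,.022 if t=="press_block" else .004),3).tolist() for q in b])
E
```

```text
time_s: 2.35
position: [0.4211, -0.0504, 0.3199]
tool_rot: [[0.088, 0.996, 0.001], [0.996, -0.088, -0.0], [-0.0, 0.001, -1.0]]
ft_force: [0.9, 1.1, -0.1]
grip_width: 0.0855
gripper_force: 0.0
[[0.996, 0.085, 0.025, 0.429], [-0.088, 0.953, 0.289, 0.023], [0.001, -0.29, 0.957, 0.446], [0.0, 0.0, 0.0, 1.0]] 336.9757190577235 273.0133901608067 207.9682366978284
press_block [([292.0, 162.0], 0.7, [0.448, -0.05, 0.004])]
cork_pad [([504.0, 135.0], 0.25, [0.725, -0.039, 0.0]), ([497.0, 148.0], 0.2, [0.718, -0.056, 0.0])]
magazine [([465.0, 208.0], 0.74, [0.655, -0.117, 0.048])]
floor_mid []
floor_left [([499.0, 149.0], 0.88, [0.658, -0.04, 0.096]), ([476.0, 290.0], 0.34, [0.648, -0.203, 0.096])]
floor_right [([474.0, 286.0], 0.89, [0.646, -0.199, 0.096])]
plain_leaf_hinge [([509.0, 136.0], 0.68, [0.665, -0.026, 0.099]), ([287.0, 162.0], 0.49, [0.439, -0.034, 0.099])]
lipped_leaf_hinge [([477.0, 298.0], 0.69, [0.648, -0.212, 0.099])]
press_block 0.71 [[254.0, 136.0], [326.0, 136.0], [326.0, 188.0], [254.0, 188.0]] [[0.403, -0.01, 0.022], [0.492, -0.018, 0.022], [0.489, -0.084, 0.022], [0.396, -0.076, 0.022]]
```

View pics/w1.png

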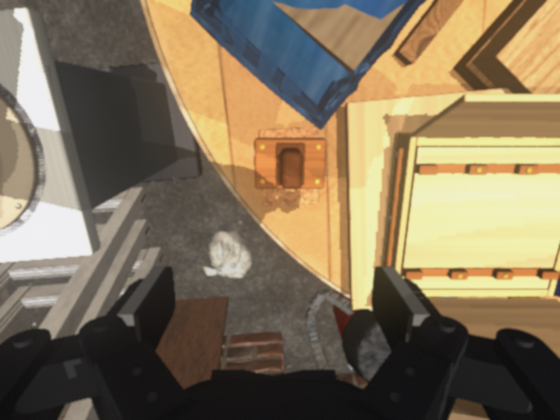

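The block stands square at (290,162) with its long side along image x, yaw about -5°. The camera would come close to the stack with the present yaw, so I turn to grip across the handle's 44 mm side.

```bash
python3 -m pendant '[[0.75,0,0,0,0,0,-0.16],[0.75,0,0,0,0,0,-0.32],[0.75,0,0,0,0,0,-0.48],[0.75,0,0,0,0,0,-0.64],[0.75,0,0,0,0,0,-0.785]]' >/dev/null
python3 -m pendant '[[0.75,0,0,0,0,0,-0.16],[0.75,0,0,0,0,0,-0.32],[0.75,0,0,0,0,0,-0.48],[0.75,0,0,0,0,0,-0.64],[0.75,0,0,0,0,0,-0.785]]' 
python3 - <<'E'
from h import *
plan((.445,-.047,.15),85)
E
```

```text
time_s: 4.15
position: [0.4207, -0.0479, 0.3194]
tool_rot: [[-0.997, 0.078, 0.0], [0.078, 0.997, -0.0], [-0.0, -0.0, -1.0]]
ft_force: [-0.5, 0.6, -0.1]
grip_width: 0.0639
gripper_force: 0.0
shift [-0.0242  0.0028  0.1694] turn [-0.0001  0.0001  0.0094] |d| 0.171
```

```bash
python3 -m pendant '[[0.75,-0.008,0.001,0.05,0,0,0],[0.75,-0.016,0.002,0.1,0,0,0],[0.75,-0.024,0.003,0.15,0,0,0],[0.75,-0.024,0.003,0.169,0,0,0],[0.75,-0.024,0.003,0.169,0,0,0]]' 
python3 - <<'E'
from h import *
im=env.get_image("wrist"); cv2.imwrite("pics/w2.png",im["image"])
for t,z in (("press_block",.004),("cork_pad",0)):
    print(t,[(np.round(d["centre"]).tolist(),round(d["conf"],2),np.round(atz(im,d["centre"],z),3).tolist()) for d in env.tip_of("wrist",t)[:3]])
for d in env.trace("wrist","press_block")[:1]:
        m=d["mask"].astype(np.uint8); c=max(cv2.findContours(m,0,2)[0],key=cv2.contourArea); b=cv2.boxPoints(cv2.minAreaRect(c)); print(d["conf"],np.round(b).tolist(),[np.round(atz(im,q,.022),3).tolist() for q in b])
E
```

```text
time_s: 4.78
position: [0.4444, -0.0468, 0.1495]
tool_rot: [[-0.997, 0.083, -0.003], [0.083, 0.997, 0.001], [0.003, 0.001, -1.0]]
ft_force: [0.6, 0.2, 0.7]
grip_width: 0.064
gripper_force: 0.0
press_block [([272.0, 200.0], 0.64, [0.447, -0.048, 0.004])]
cork_pad []
0.8 [[229.0, 143.0], [313.0, 143.0], [313.0, 254.0], [229.0, 254.0]] [[0.396, -0.075, 0.022], [0.401, -0.013, 0.022], [0.491, -0.017, 0.022], [0.485, -0.086, 0.022]]
```

View pics/w2.png

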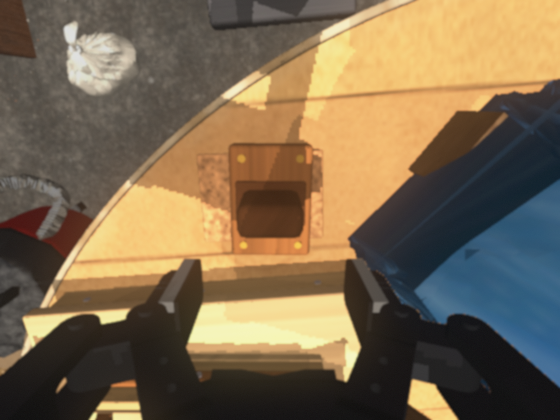

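Block sits at (271,199), square to the tool; cork pad spans columns 198–323, rows 150–245. Going down and gripping.

```bash
python3 -m pendant '[[0.75,0,0,0.05,0,0,0],[0.75,0,0,0.085,0,0,0],[0.75,0,0,0.101,0,0,0],[0.75,0,0,0.101,0,0,0],[0.3,0,0,0.101,0,0,0]]' 60 
python3 -m pendant '[[0.3,0,0,0,0,0,0],[0.3,0,0,0,0,0,0],[0.2,0,0,-0.01,0,0,0],[0.2,0,0,-0.05,0,0,0],[0.2,0,0,-0.1,0,0,0]]' 60 
python3 - <<'E'
from h import *
im=env.get_image("wrist"); cv2.imwrite("pics/w3.png",im["image"])
for d in env.trace("wrist","cork_pad")[:1]:
        m=d["mask"].astype(np.uint8); c=max(cv2.findContours(m,0,2)[0],key=cv2.contourArea); b=cv2.boxPoints(cv2.minAreaRect(c)); print(d["conf"],np.round(b).tolist(),[np.round(atz(im,q,.004),3).tolist() for q in b])
E
```

```text
time_s: 5.6
position: [0.4456, -0.0476, 0.0504]
tool_rot: [[-0.996, 0.084, 0.002], [0.084, 0.996, -0.001], [-0.002, -0.001, -1.0]]
ft_force: [0.2, -0.7, 0.7]
grip_width: 0.0475
gripper_force: 0.0
time_s: 6.22
position: [0.4441, -0.047, 0.1505]
tool_rot: [[-0.996, 0.084, -0.002], [0.084, 0.996, 0.001], [0.002, 0.001, -1.0]]
ft_force: [0.8, -1.0, -5.4]
grip_width: 0.0432
gripper_force: 63.1
0.57 [[197.0, 154.0], [322.0, 146.0], [328.0, 232.0], [202.0, 240.0]] [[0.404, -0.105, 0.004], [0.406, -0.004, 0.004], [0.48, -0.002, 0.004], [0.478, -0.111, 0.004]]
```

```bash
python3 -m pendant '[[0.2,0,0,-0.05,0,0,0],[0.2,0,0,-0.11,0,0,0],[0.2,-0.04,-0.005,-0.12,0,0,0],[0.2,-0.08,-0.01,-0.12,0,0,0],[0.2,-0.08,-0.01,-0.12,0,0,0]]' 
python3 - <<'E'
from h import *
im=env.get_image("wrist"); cv2.imwrite("pics/w4.png",im["image"])
for t,z in (("magazine",.048),("floor_mid",.096),("floor_left",.096),("floor_right",.096),("plain_leaf_hinge",.0995),("lipped_leaf_hinge",.0995)):
    print(t,[(np.round(d["centre"]).tolist(),round(d["conf"],2),np.round(atz(im,d["centre"],z),3).tolist()) for d in env.tip_of("wrist",t)[:3]])
plan((.654,-.12,.25),85)
E
```

```text
time_s: 6.95
position: [0.5249, -0.0644, 0.2675]
tool_rot: [[-0.996, 0.084, -0.002], [0.084, 0.996, 0.001], [0.002, 0.001, -1.0]]
ft_force: [-0.7, -0.2, -4.7]
grip_width: 0.0434
gripper_force: 64.6
magazine []
floor_mid []
floor_left [([273.0, 242.0], 0.24, [0.576, -0.069, 0.096])]
floor_right [([150.0, 316.0], 0.58, [0.647, -0.2, 0.096])]
plain_leaf_hinge [([323.0, 318.0], 0.81, [0.661, -0.025, 0.1])]
lipped_leaf_hinge [([137.0, 316.0], 0.93, [0.643, -0.212, 0.1]), ([323.0, 319.0], 0.72, [0.663, -0.025, 0.1]), ([273.0, 95.0], 0.31, [0.444, -0.058, 0.1])]
shift [-0.135  -0.045   0.0194] turn [ 0.0001 -0.0001  0.0034] |d| 0.144
```

View pics/w4.png

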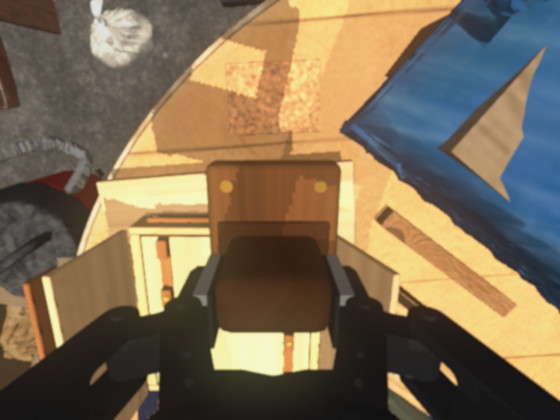

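The block is firmly held; the magazine rim shows at (135–350, 175–400) with the leaf hinges at (137,316) and (323,318); the empty pad is at (274,96).

```bash
python3 -m pendant '[[0.2,-0.045,-0.015,0,0,0,0],[0.2,-0.09,-0.03,0.005,0,0,0],[0.2,-0.134,-0.044,0.02,0,0,0],[0.2,-0.134,-0.044,0.06,0,0,0],[0.2,-0.134,-0.044,0.1,0,0,0]]' 
python3 - <<'E'
from h import *
for c in ("scene","side"):
    im=env.get_image(c)
    for t,z in (("press_block",.12),):
        print(c,t,[(np.round(d["centre"]).tolist(),round(d["conf"],2),np.round(atz(im,d["centre"],z),3).tolist()) for d in env.tip_of(c,t)[:3]])
plan((.653,-.1195,.16),84.7)
E
```

```text
time_s: 7.92
position: [0.6537, -0.1193, 0.1678]
tool_rot: [[-0.996, 0.084, -0.0], [0.084, 0.996, 0.0], [0.0, 0.0, -1.0]]
ft_force: [0.2, -0.7, -5.4]
grip_width: 0.0431
gripper_force: 64.9
scene press_block [([393.0, 235.0], 0.65, [0.657, -0.113, 0.12])]
side press_block [([186.0, 238.0], 0.63, [0.648, -0.111, 0.12])]
shift [ 0.0008 -0.0004  0.0103] turn [-0.0001  0.0004  0.0087] |d| 0.01
```

```bash
python3 -m pendant '[[0.2,0,0,0.02,0,0,0],[0.2,0,0,0.03,0,0,0],[0.2,0,0,0.037,0,0,0],[0.2,0,0,0.044,0,0,0],[0.2,0,0,0.047,0,0,0]]' 80
python3 -m pendant '[[0.2,0,0,0.001,0,0,0],[0.2,0,0,0.002,0,0,0],[0.2,0,0,0.003,0,0,0],[0.2,0,0,0.004,0,0,0],[0.2,0,0,0.005,0,0,0]]'
```

```text
time_s: 8.75
position: [0.6543, -0.1193, 0.1248]
tool_rot: [[-0.996, 0.084, 0.003], [0.084, 0.996, -0.001], [-0.004, -0.001, -1.0]]
ft_force: [-2.3, 0.8, 6.1]
grip_width: 0.043
gripper_force: 84.5
time_s: 9.38
position: [0.6544, -0.1193, 0.1198]
tool_rot: [[-0.996, 0.084, 0.003], [0.084, 0.996, -0.001], [-0.003, -0.001, -1.0]]
ft_force: [-2.2, 1.0, 6.1]
grip_width: 0.0433
gripper_force: 84.6
```

```bash
python3 -m pendant '[[0.2,0,0,0.001,0,0,0],[0.2,0,0,0.002,0,0,0],[0.2,0,0,0.003,0,0,0],[0.2,0,0,0.004,0,0,0],[0.2,0,0,0.004,0,0,0]]'
```

```text
time_s: 10.0
position: [0.6546, -0.1194, 0.1168]
tool_rot: [[-0.996, 0.083, 0.004], [0.083, 0.997, -0.002], [-0.005, -0.001, -1.0]]
ft_force: [-4.1, 0.6, 15.9]
grip_width: 0.0431
gripper_force: 85.4
```

```bash
python3 -m pendant '[[0.2,0,0,0.001,0,0,0],[0.2,0,0,0.002,0,0,0],[0.2,0,0,0.003,0,0,0],[0.2,0,0,0.003,0,0,0],[0.2,0,0,0.003,0,0,0]]'; python3 -m pendant '[[0.2,0,0,0.001,0,0,0],[0.2,0,0,0.002,0,0,0],[0.2,0,0,0.002,0,0,0],[0.2,0,0,0.002,0,0,0]]'
```

```text
time_s: 10.62
position: [0.6547, -0.1194, 0.1167]
tool_rot: [[-0.996, 0.084, 0.007], [0.084, 0.996, -0.003], [-0.007, -0.002, -1.0]]
ft_force: [-11.3, 3.7, 32.6]
grip_width: 0.0434
gripper_force: 87.2
time_s: 11.12
position: [0.6547, -0.1194, 0.1167]
tool_rot: [[-0.996, 0.084, 0.008], [0.084, 0.996, -0.003], [-0.008, -0.003, -1.0]]
ft_force: [-16.5, 4.1, 45.1]
grip_width: 0.0431
gripper_force: 88.7
```

Bottomed hard. Lifting off and checking the floor.

```bash
python3 -m pendant '[[0.2,0,0,-0.005,0,0,0],[0.2,0,0,-0.008,0,0,0],[0.2,0,0,-0.05,0,0,0],[0.2,0,0,-0.1,0,0,0],[0.2,0.03,0,-0.155,0,0,0]]'
python3 -m pendant '[[0.2,0.05,0.01,0,0,0,0],[0.2,0.1,0.03,0,0,0,0],[0.2,0.15,0.045,0,0,0,0],[0.2,0.15,0.045,0,0,0,0]]'
python3 - <<'E'
from h import *
ims={}
for c in ("scene","side"):
    im=env.get_image(c); ims[c]=im
    cv2.imwrite(f"pics/{c}2.png",cv2.resize(im["image"][180:340,300:500] if c=="scene" else im["image"][170:310,90:270],None,fx=4 if c!="scene" else 3.7,fy=4 if c!="scene" else 3.7))
    M=np.array([.6535,-.1195,.048]);a=np.radians(-5.2);R=np.array([[np.cos(a),-np.sin(a),0],[np.sin(a),np.cos(a),0],[0,0,1]])
    for t,y in (("floor_left",.08),("floor_right",-.08),("floor_mid",0)):
        print(c,t,"exp caught",np.round(proj(im,M+R@[0,y,.0236])),"raised",np.round(proj(im,M+R@[0,y,.048])),[(np.round(d["centre"]).tolist(),round(d["conf"],2)) for d in env.tip_of(c,t)[:2]])
plan((.442,-.055,.26),85)
E
```

```text
time_s: 11.75
position: [0.6241, -0.1168, 0.2629]
tool_rot: [[-0.997, 0.084, -0.002], [0.084, 0.997, 0.001], [0.002, 0.001, -1.0]]
ft_force: [-0.1, 0.1, -4.8]
grip_width: 0.0428
gripper_force: 83.1
time_s: 12.25
position: [0.4751, -0.0577, 0.263]
tool_rot: [[-0.997, 0.083, -0.002], [0.083, 0.997, 0.001], [0.002, 0.001, -1.0]]
ft_force: [0.7, -1.0, -4.5]
grip_width: 0.0431
gripper_force: 83.2
scene floor_left exp caught [365. 233.] raised [367. 225.] [([369.0, 233.0], 0.92), ([363.0, 223.0], 0.7)]
scene floor_right exp caught [418. 278.] raised [421. 270.] []
scene floor_mid exp caught [390. 254.] raised [392. 246.] [([391.0, 257.0], 0.75), ([207.0, 187.0], 0.46)]
side floor_left exp caught [214. 252.] raised [212. 249.] [([216.0, 255.0], 0.56)]
side floor_right exp caught [159. 240.] raised [156. 237.] [([162.0, 238.0], 0.68)]
side floor_mid exp caught [186. 246.] raised [184. 243.] [([187.0, 245.0], 0.95)]
shift [0.0369 0.0014 0.0029] turn [ 0.0001 -0.0005  0.0033] |d| 0.037
```

View pics/scene2.png

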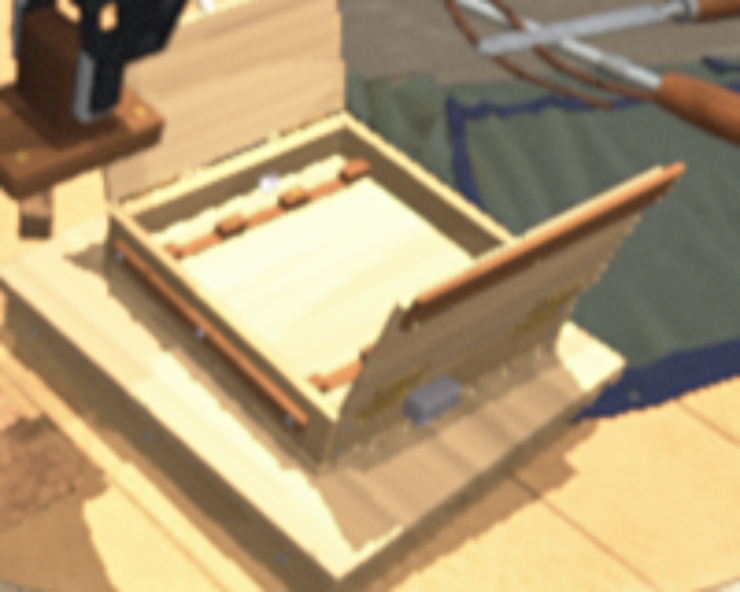

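The floor lies low and level, about 25 mm below the rim at both batten rows (270,220 and 330,380). Putting the block back on the pad.

```bash
python3 -m pendant '[[0.2,0.033,0.001,0.02,0,0,0],[0.2,0.033,0.001,0.08,0,0,0],[0.2,0.033,0.001,0.14,0,0,0],[0.2,0.033,0.001,0.19,0,0,0],[0.2,0.033,0.001,0.207,0,0,0]]'
python3 -m pendant '[[0.2,0,0,0.003,0,0,0],[0.2,0,0,0.005,0,0,0],[0.2,0,0,0.005,0,0,0]]'
```

```text
time_s: 13.28
position: [0.4446, -0.0553, 0.0536]
tool_rot: [[-0.996, 0.084, -0.004], [0.084, 0.996, 0.002], [0.004, 0.001, -1.0]]
ft_force: [-0.1, 0.7, -5.0]
grip_width: 0.0435
gripper_force: 83.2
time_s: 13.65
position: [0.4459, -0.0557, 0.0519]
tool_rot: [[-0.996, 0.084, 0.002], [0.084, 0.996, -0.001], [-0.002, -0.001, -1.0]]
ft_force: [0.1, -0.0, -4.4]
grip_width: 0.0426
gripper_force: 83.2
```

```bash
python3 -m pendant '[[0.2,0,0,0.001,0,0,0],[0.2,0,0,0.002,0,0,0],[0.2,0,0,0.003,0,0,0]]'
```

```text
time_s: 14.02
position: [0.4457, -0.0555, 0.0507]
tool_rot: [[-0.997, 0.083, 0.003], [0.083, 0.997, -0.001], [-0.003, -0.001, -1.0]]
ft_force: [-9.6, 4.1, 41.7]
grip_width: 0.0432
gripper_force: 88.7
```

```bash
python3 -m pendant '[[0.2,0,0,-0.002,0,0,0],[0.6,0,0,-0.002,0,0,0],[0.7,0,0,-0.002,0,0,0],[0.7,0,0,-0.002,0,0,0]]'
python3 -m pendant '[[0.7,0,0,-0.05,0,0,0],[0.7,0,0,-0.11,0,0,0],[0.7,0,0,-0.17,0,0,0],[0.7,0,0,-0.23,0,0,0],[0.7,0,0,-0.27,0,0,0]]'
python3 - <<'E'
from h import *
im=env.get_image("scene")
for t,z in (("press_block",.004),("cork_pad",0)):
    print(t,[(np.round(d["centre"]).tolist(),round(d["conf"],2),np.round(atz(im,d["centre"],z),3).tolist()) for d in env.tip_of("scene",t)[:3]])
plan((.44,.16,.32),42.5); plan((.44,.37,.32),0)
E
```

```text
time_s: 14.52
position: [0.4454, -0.0555, 0.0501]
tool_rot: [[-0.996, 0.084, 0.0], [0.084, 0.996, -0.0], [-0.0, -0.0, -1.0]]
ft_force: [-0.2, 0.2, -0.3]
grip_width: 0.0596
gripper_force: 0.0
time_s: 15.15
position: [0.4453, -0.0555, 0.323]
tool_rot: [[-0.996, 0.084, 0.003], [0.084, 0.996, -0.001], [-0.003, -0.001, -1.0]]
ft_force: [0.0, 0.9, -1.3]
grip_width: 0.0601
gripper_force: 0.0
press_block [([294.0, 303.0], 0.92, [0.439, -0.063, 0.004])]
cork_pad [([295.0, 302.0], 0.73, [0.445, -0.058, 0.0]), ([310.0, 218.0], 0.28, [0.658, 0.141, 0.0])]
shift [0.0237 0.2144 0.0012] turn [2.000e-04 3.700e-03 7.452e-01] |d| 0.216
shift [0.0413 0.4236 0.0009] turn [0.0017 0.0036 1.487 ] |d| 0.426
```

```bash
python3 -m pendant '[[1,0.005,0.04,0,0,0,0.15],[1,0.01,0.085,0,0,0,0.3],[1,0.015,0.13,0,0,0,0.45],[1,0.02,0.175,0,0,0,0.6],[1,0.024,0.215,0,0,0,0.745]]' >/dev/null
python3 -c "
from h import *
plan((.44,.37,.32),0)"
```

```text
shift [ 0.1529  0.1406 -0.0015] turn [-0.0029 -0.0008  0.7375] |d| 0.208
```

```bash
python3 -m pendant '[[1,0.03,0.028,0,0,0,0.148],[1,0.06,0.056,0,0,0,0.296],[1,0.09,0.084,0,0,0,0.444],[1,0.12,0.112,0,0,0,0.592],[1,0.153,0.141,0,0,0,0.738]]'
cat >> h.py <<'E'
def blanks(c="wrist",z=.019):
    im=env.get_image(c); out=[]
    for d in env.trace(c,"blank_1"):
        m=d["mask"].astype(np.uint8); k=max(cv2.findContours(m,0,2)[0],key=cv2.contourArea)
        if len(k)<5: continue
        w=np.array([atz(im,q[0]+0.,z)[:2] for q in k],np.float32)*1000
        (cx,cy),(a,b),ang=cv2.minAreaRect(w)
        if b<a: a,b,ang=b,a,ang-90
        print("blank conf",round(d["conf"],2),"bbox",np.round(d["bbox"]).tolist(),"centre",round(cx/1000,4),round(cy/1000,4),"w,l",round(a),round(b),"long-axis yaw",round((ang+90)%180,1))
    return im
E
python3 - <<'E'
from h import *
im=blanks(); cv2.imwrite("pics/w5.png",im["image"]); blanks("scene")
E
```

```text
time_s: 16.55
position: [0.4397, 0.37, 0.3182]
tool_rot: [[0.001, 1.0, -0.003], [1.0, -0.001, -0.002], [-0.002, -0.003, -1.0]]
ft_force: [0.5, -0.6, 0.0]
grip_width: 0.0857
gripper_force: 0.0
blank conf 0.93 bbox [284.0, 187.0, 114.0, 40.0] centre 0.4553 0.342 w,l 29 151 long-axis yaw 168.6
blank conf 0.92 bbox [322.0, 110.0, 126.0, 33.0] centre 0.5025 0.4373 w,l 24 150 long-axis yaw 175.3
blank conf 0.93 bbox [204.0, 182.0, 47.0, 23.0] centre 0.4966 0.4264 w,l 50 158 long-axis yaw 177.0
blank conf 0.63 bbox [199.0, 206.0, 46.0, 21.0] centre 0.4392 0.3322 w,l 50 131 long-axis yaw 168.5
```

View pics/w5.png

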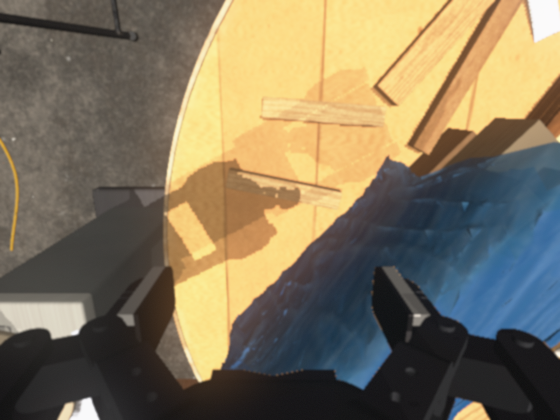

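Wrist view: blank A at (322,111), blank B at (284,187), and an unidentified board at (375–460, 0–100); I check its length in the side picture (388,250)–(440,303).

```bash
python3 - <<'E'
from h import *
im=blanks("side")
for a in((388,247),(440,300),(383,207),(379,250),(350,204),(355,222)): print(a,np.round(atz(im,a,.019),3))
cv2.imwrite("pics/side3.png",cv2.resize(im["image"][180:330,320:470],None,fx=4,fy=4,interpolation=2))
w=env.get_image("wrist")
for a in ((375,88),(397,105),(445,0)): print(np.round(atz(w,a,.019),3))
plan((.455,.342,.12),78.6)
E
```

```text
blank conf 0.79 bbox [387.0, 222.0, 14.0, 38.0] centre 0.4817 0.4389 w,l 27 112 long-axis yaw 176.0
blank conf 0.56 bbox [357.0, 201.0, 13.0, 22.0] centre 0.4189 0.349 w,l 26 77 long-axis yaw 168.3
(388, 247) [0.56  0.445 0.019]
(440, 300) [0.697 0.584 0.019]
(383, 207) [0.429 0.429 0.019]
(379, 250) [0.572 0.419 0.019]
(350, 204) [0.432 0.329 0.019]
(355, 222) [0.491 0.347 0.019]
[0.563 0.463 0.019]
[0.591 0.443 0.019]
[0.632 0.555 0.019]
shift [-0.0259  0.015   0.1997] turn [-1.2000e-03 -0.0000e+00 -1.3681e+00] |d| 0.202
```

View pics/side3.png

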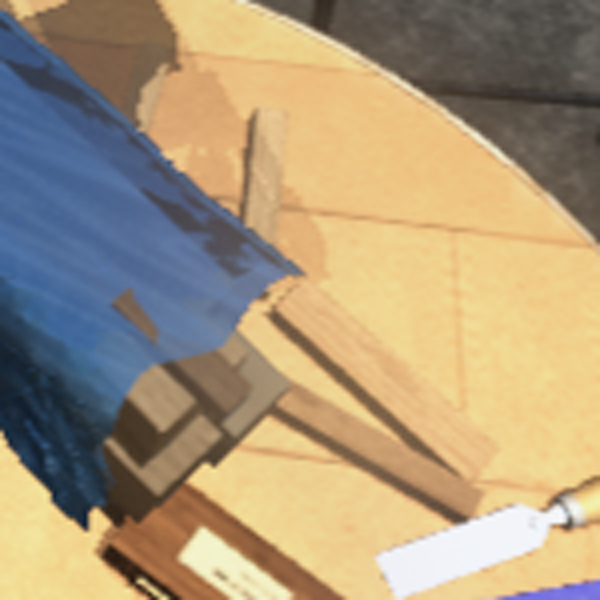

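The board at (370,380) in the crop is about 195 mm long and one of the stack's loose boards, so there are two blanks. Going to blank B.

```bash
python3 -m pendant '[[0.6,-0.005,0.003,0.03,0,0,-0.17],[0.6,-0.01,0.006,0.06,0,0,-0.34],[0.6,-0.015,0.009,0.09,0,0,-0.51],[0.6,-0.02,0.012,0.12,0,0,-0.68],[0.6,-0.028,0.015,0.15,0,0,-0.85]]' >/dev/null
python3 -m pendant '[[0.6,0,0,0.01,0,0,-0.17],[0.6,0,0,0.02,0,0,-0.34],[0.6,0,0,0.03,0,0,-0.518],[0.6,0,0,0.03,0,0,-0.518]]'
python3 - <<'E'
from h import *
im=blanks();cv2.imwrite("pics/w6.png",im["image"])
plan((.4545,.340,.021),78.6)
E
```

```text
time_s: 18.02
position: [0.455, 0.34, 0.1398]
tool_rot: [[-0.98, 0.2, -0.001], [0.2, 0.98, -0.001], [0.001, -0.001, -1.0]]
ft_force: [0.4, -0.1, 0.7]
grip_width: 0.0515
gripper_force: 0.0
blank conf 0.93 bbox [401.0, 227.0, 43.0, 181.0] centre 0.5 0.4347 w,l 29 152 long-axis yaw 175.4
blank conf 0.77 bbox [271.0, 195.0, 35.0, 189.0] centre 0.4537 0.3398 w,l 24 149 long-axis yaw 168.3
shift [ 0.0008 -0.0006  0.1196] turn [ 0.0003  0.0004 -0.0041] |d| 0.12
```

View pics/w6.png

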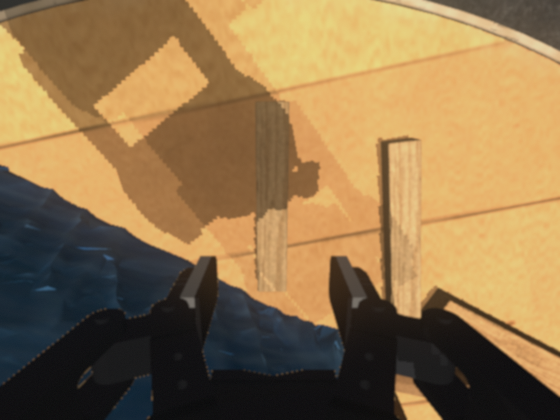

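Blank B lies at (271,195), centred and square between the fingers; A at (402,226).

```bash
python3 -m pendant '[[0.6,0.001,0,0.05,0,0,-0.003],[0.6,0.001,0,0.1,0,0,-0.003],[0.6,0.001,0,0.118,0,0,-0.003],[0.6,0.001,0,0.118,0,0,-0.003],[0.1,0.001,0,0.118,0,0,-0.003]]' 60
python3 -m pendant '[[0.1,0,0,0,0,0,0],[0.1,0,0,0,0,0,0],[0.1,0,0,-0.03,0,0,0],[0.1,0,0,-0.08,0,0,0],[0.1,0,0,-0.14,0,0,0]]' 60
python3 -m pendant '[[0.1,0,0,-0.06,0,0,0],[0.1,0,0,-0.12,0,0,0],[0.1,0,0,-0.16,0,0,0],[0.1,0,0,-0.16,0,0,0]]'
python3 - <<'E'
from h import *
plan((.46,.2,.32),50);plan((.50,.1,.32),30)
E
```

```text
time_s: 18.75
position: [0.4548, 0.3413, 0.0235]
tool_rot: [[-0.981, 0.196, 0.002], [0.196, 0.981, 0.001], [-0.002, 0.001, -1.0]]
ft_force: [-0.3, 0.2, 0.0]
grip_width: 0.0345
gripper_force: 0.0
time_s: 19.38
position: [0.4537, 0.3409, 0.1639]
tool_rot: [[-0.981, 0.195, -0.001], [0.195, 0.981, -0.0], [0.001, -0.0, -1.0]]
ft_force: [1.5, 0.4, 0.1]
grip_width: 0.0224
gripper_force: 59.0
time_s: 19.88
position: [0.4544, 0.3413, 0.3261]
tool_rot: [[-0.981, 0.195, 0.007], [0.195, 0.981, 0.003], [-0.006, 0.005, -1.0]]
ft_force: [-0.1, 0.0, -0.8]
grip_width: 0.0228
gripper_force: 59.0
shift [-0.033  -0.1375  0.0057] turn [0.006  0.0049 0.5021] |d| 0.142
shift [-0.0917 -0.2278  0.0056] turn [0.0069 0.0039 0.8511] |d| 0.246
```

Held at 22.8 mm. Carrying it over the stack to the magazine's middle lane.

```bash
python3 -m pendant '[[0.1,-0.018,-0.045,0,0,0,0.17],[0.1,-0.037,-0.09,0,0,0,0.34],[0.1,-0.055,-0.137,0,0,0,0.51],[0.1,-0.073,-0.182,0,0,0,0.68],[0.1,-0.092,-0.228,0,0,0,0.851]]' 80
python3 - <<'E'
from h import *
plan((.6535,-.1195,.32),-5.2)
E
```

```text
time_s: 20.5
position: [0.4995, 0.098, 0.3214]
tool_rot: [[-0.495, 0.869, -0.001], [0.869, 0.495, 0.0], [0.001, -0.001, -1.0]]
ft_force: [0.6, 0.8, 0.3]
grip_width: 0.022
gripper_force: 83.7
shift [-0.2652  0.026   0.0011] turn [-1.40e-03 -4.00e-04  6.09e-01] |d| 0.267
```

```bash
python3 -m pendant '[[0.1,-0.053,0.005,0,0,0,0.122],[0.1,-0.106,0.01,0,0,0,0.244],[0.1,-0.159,0.015,0,0,0,0.366],[0.1,-0.212,0.02,0,0,0,0.488],[0.1,-0.265,0.026,0.001,0,0,0.609]]' 80
python3 -m pendant '[[0.1,0,0,0.02,0,0,0],[0.1,0,0,0.02,0,0,0]]'
python3 - <<'E'
from h import *
im=env.get_image("wrist");cv2.imwrite("pics/w7.png",im["image"])
for t,z in (("floor_mid",.0716),("floor_left",.0716),("floor_right",.0716),("plain_leaf_hinge",.0995),("lipped_leaf_hinge",.0995)):
    print(t,[(np.round(d["centre"]).tolist(),round(d["conf"],2),np.round(atz(im,d["centre"],z),3).tolist()) for d in env.tip_of("wrist",t)[:2]])
for d in env.trace("wrist","blank_1")[:3]: print(d["conf"],d["bbox"])
plan((.6535,-.1195,.10),-5.2)
E
```

```text
time_s: 21.12
position: [0.6556, -0.1183, 0.3202]
tool_rot: [[0.089, 0.996, -0.001], [0.996, -0.089, 0.001], [0.0, -0.001, -1.0]]
ft_force: [0.7, 0.3, 0.1]
grip_width: 0.0217
gripper_force: 83.7
time_s: 21.38
position: [0.6545, -0.117, 0.2985]
tool_rot: [[0.086, 0.996, -0.005], [0.996, -0.086, 0.002], [0.002, -0.005, -1.0]]
ft_force: [-1.0, 0.8, 0.1]
grip_width: 0.0217
gripper_force: 83.7
floor_mid []
floor_left []
floor_right []
plain_leaf_hinge [([272.0, 84.0], 0.98, [0.662, -0.024, 0.099])]
lipped_leaf_hinge []
0.7 [273.1, 235.4, 63.6, 276.4]
shift [-0.0031 -0.0015  0.2021] turn [0.0012 0.0003 0.0063] |d| 0.202
```

View pics/w7.png

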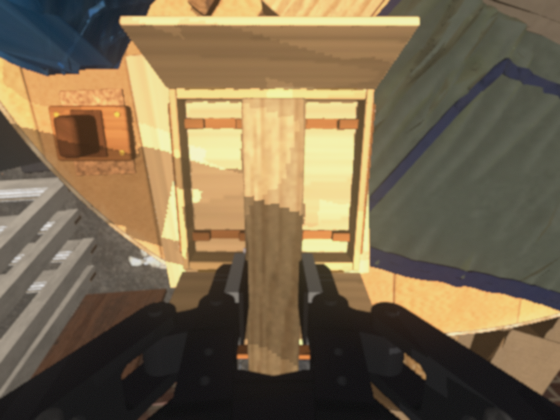

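The magazine interior (185–360, 100–265) is centred on the blank (273); block still upright on its pad at (92,135). Check the lengthways centre from the rim edges.

```bash
python3 - <<'E'
from h import *
im=env.get_image("wrist")
a=np.radians(-5.2);R=np.array([[np.cos(a),-np.sin(a)],[np.sin(a),np.cos(a)]])
for px in ((210,99),(330,99),(210,264),(330,266),(186,180),(357,180)): 
    p=atz(im,px,.096); print(px,np.round(p,4),"mag local",np.round(R.T@(p[:2]-[.6535,-.119]),4))
g=cv2.cvtColor(im["image"],6)
print(g[80:112,215].tolist()); print(g[250:280,215].tolist()); print(g[170,165:200].tolist()); print(g[170,345:385].tolist())
E
```

```text
(210, 99) [ 0.6047 -0.0316  0.096 ] mag local [-0.0565  0.0826]
(330, 99) [ 0.717  -0.0412  0.096 ] mag local [0.0561 0.0833]
(210, 264) [ 0.581  -0.2006  0.096 ] mag local [-0.0648 -0.0878]
(330, 266) [ 0.7107 -0.2141  0.096 ] mag local [ 0.0656 -0.0895]
(186, 180) [ 0.5699 -0.1064  0.096 ] mag local [-0.0844  0.005 ]
(357, 180) [ 0.7412 -0.121   0.096 ] mag local [0.0875 0.0059]
[122, 121, 121, 120, 121, 123, 123, 123, 126, 149, 190, 215, 221, 222, 222, 222, 221, 211, 182, 143, 130, 151, 188, 217, 226, 227, 226, 225, 223, 221, 218, 218]
[122, 95, 85, 85, 86, 87, 87, 86, 86, 93, 117, 143, 161, 166, 168, 169, 168, 160, 133, 100, 84, 78, 71, 63, 57, 54, 49, 45, 43, 45]
[182, 182, 181, 181, 181, 176, 157, 126, 117, 138, 159, 167, 169, 166, 153, 129, 101, 87, 86, 85, 85, 85, 86, 100, 128, 154, 171, 179, 182, 184, 184, 184, 184, 184, 184]
[234, 234, 234, 229, 198, 133, 91, 85, 84, 82, 85, 100, 142, 186, 210, 218, 218, 217, 205, 180, 144, 117, 99, 93, 93, 92, 93, 94, 95, 95, 97, 97, 98, 98, 100, 99, 98, 99, 99, 97]
```

```bash
python3 -c "
from h import *
plan((.653,-.1195,.11),-5.2)"
```

```text
shift [-0.0031 -0.0019  0.1918] turn [0.0009 0.0003 0.0062] |d| 0.192
```

```bash
python3 -m pendant '[[0.1,-0.003,-0.002,0.05,0,0,0.005],[0.1,-0.003,-0.002,0.1,0,0,0.005],[0.1,-0.003,-0.002,0.15,0,0,0.005],[0.1,-0.003,-0.002,0.18,0,0,0.005],[0.1,-0.003,-0.002,0.192,0,0,0.005]]'
python3 -m pendant '[[0.1,0,0,0.003,0,0,0],[0.1,0,0,0.006,0,0,0],[0.1,0,0,0.01,0,0,0],[0.1,0,0,0.01,0,0,0]]'
```

```text
time_s: 22.4
position: [0.6524, -0.1194, 0.1077]
tool_rot: [[0.09, 0.996, -0.002], [0.996, -0.09, 0.001], [0.001, -0.002, -1.0]]
ft_force: [-0.3, -0.3, -0.1]
grip_width: 0.0217
gripper_force: 83.7
time_s: 22.9
position: [0.6529, -0.1197, 0.0994]
tool_rot: [[0.09, 0.996, 0.0], [0.996, -0.09, -0.0], [-0.0, 0.0, -1.0]]
ft_force: [-0.0, -0.2, -0.3]
grip_width: 0.0218
gripper_force: 83.7
```

```bash
python3 -m pendant '[[0.1,0,0,0.002,0,0,0],[0.1,0,0,0.003,0,0,0],[0.1,0,0,0.003,0,0,0]]'
python3 -m pendant '[[0.35,0,0,0,0,0,0],[0.45,0,0,0,0,0,0],[0.45,0,0,0,0,0,0],[0.45,0,0,-0.02,0,0,0],[0.45,0,0,-0.06,0,0,0]]'
python3 -m pendant '[[0.45,0,0,-0.06,0,0,0],[0.45,0,0,-0.12,0,0,0],[0.45,0,0,-0.17,0,0,0],[0.45,0,0,-0.17,0,0,0]]'
python3 - <<'E'
from h import *
im=blanks(z=.0906)
a=np.radians(-5.2);R=np.array([[np.cos(a),-np.sin(a)],[np.sin(a),np.cos(a)]])
for c in("scene","side"):
  im=blanks(c,.0906)
  print(np.round(proj(im,[.6528,-.1197,.0906])))
plan((.5,.1,.33),35)
E
```

```text
time_s: 23.28
position: [0.6528, -0.1197, 0.0961]
tool_rot: [[0.09, 0.996, -0.0], [0.996, -0.09, 0.0], [0.0, -0.0, -1.0]]
ft_force: [-0.6, -0.1, -0.5]
grip_width: 0.0216
gripper_force: 83.7
time_s: 23.9
position: [0.6522, -0.1195, 0.1553]
tool_rot: [[0.09, 0.996, -0.004], [0.996, -0.09, 0.001], [0.001, -0.004, -1.0]]
ft_force: [0.8, -0.7, 0.4]
grip_width: 0.038
gripper_force: 0.0
time_s: 24.4
position: [0.6534, -0.1198, 0.3309]
tool_rot: [[0.09, 0.996, 0.008], [0.996, -0.09, -0.003], [-0.002, 0.009, -1.0]]
ft_force: [-0.0, -0.7, -0.7]
grip_width: 0.0383
gripper_force: 0.0
blank conf 0.98 bbox [270.0, 166.0, 22.0, 134.0] centre 0.6548 -0.1167 w,l 25 150 long-axis yaw 85.3
blank conf 0.92 bbox [386.0, 248.0, 46.0, 44.0] centre 0.6469 -0.1075 w,l 40 128 long-axis yaw 84.3
blank conf 0.74 bbox [205.0, 182.0, 49.0, 18.0] centre 0.4491 0.327 w,l 43 140 long-axis yaw 175.5
[391. 248.]
blank conf 0.64 bbox [187.0, 245.0, 53.0, 21.0] centre 0.6569 -0.1139 w,l 31 152 long-axis yaw 83.7
blank conf 0.56 bbox [388.0, 223.0, 12.0, 35.0] centre 0.5212 0.4213 w,l 30 106 long-axis yaw 179.9
[185. 243.]
shift [ 0.205  -0.1718 -0.0047] turn [-0.0023 -0.0017 -0.7009] |d| 0.268
```

Blank B lies in the middle lane. Back for blank A.

```bash
python3 -m pendant '[[0.6,0.041,-0.034,0,0,0,-0.14],[0.6,0.082,-0.069,0,0,0,-0.28],[0.6,0.123,-0.103,0,0,0,-0.42],[0.6,0.164,-0.138,0,0,0,-0.56],[0.6,0.205,-0.172,0,0,0,-0.7]]' >/dev/null
python3 -c "
from h import *
plan((.5,.435,.32),85.3)"
```

```text
shift [0.2719 0.1936 0.0056] turn [-5.000e-04 -1.100e-03 -8.743e-01] |d| 0.334
```

```bash
python3 -m pendant '[[0.6,0.05,0.035,0,0,0,-0.17],[0.6,0.1,0.07,0,0,0,-0.34],[0.6,0.15,0.105,0,0,0,-0.51],[0.6,0.2,0.14,0,0,0,-0.68],[0.6,0.25,0.175,0.005,0,0,-0.85]]' >/dev/null
python3 -m pendant '[[0.6,0.02,0.017,0.05,0,0,-0.02],[0.6,0.02,0.017,0.11,0,0,-0.02],[0.6,0.02,0.017,0.16,0,0,-0.02],[0.6,0.02,0.017,0.17,0,0,-0.02],[0.6,0.02,0.017,0.17,0,0,-0.02]]'
python3 -c "
from h import *
blanks()
plan((.5,.435,.023),85.3)"
```

```text
time_s: 26.58
position: [0.4826, 0.4244, 0.152]
tool_rot: [[-0.996, 0.091, 0.001], [0.091, 0.996, 0.0], [-0.001, 0.0, -1.0]]
ft_force: [0.1, 0.3, 1.1]
grip_width: 0.0513
gripper_force: 0.0
blank conf 0.59 bbox [289.0, 212.0, 34.0, 177.0] centre 0.5008 0.4376 w,l 25 150 long-axis yaw 175.4
shift [-0.0155  0.0116  0.1306] turn [ 0.0022  0.0031 -0.0089] |d| 0.132
```

```bash
python3 -m pendant '[[0.6,-0.017,0.0145,0.02,0,0,-0.009],[0.6,-0.017,0.0145,0.06,0,0,-0.009],[0.6,-0.017,0.0145,0.11,0,0,-0.009],[0.6,-0.017,0.0145,0.129,0,0,-0.009],[0.6,-0.017,0.0145,0.129,0,0,-0.009]]'
python3 -m pendant '[[0.1,0,0,0,0,0,0],[0.1,0,0,0,0,0,0],[0.1,0,0,0,0,0,0],[0.1,0,0,-0.05,0,0,0],[0.1,0,0,-0.11,0,0,0]]' 80
python3 -m pendant '[[0.1,0,0,-0.06,0,0,0],[0.1,0,0,-0.12,0,0,0],[0.1,0,0,-0.18,0,0,0],[0.1,0,0,-0.19,0,0,0]]'
python3 -c "
from h import *
plan((.51,.16,.32),43)"
```

```text
time_s: 27.3
position: [0.5008, 0.4373, 0.0228]
tool_rot: [[-0.997, 0.082, 0.0], [0.082, 0.997, 0.0], [-0.0, 0.0, -1.0]]
ft_force: [-0.5, 0.0, 0.0]
grip_width: 0.0511
gripper_force: 0.0
time_s: 27.92
position: [0.5002, 0.437, 0.1341]
tool_rot: [[-0.997, 0.082, -0.0], [0.082, 0.997, -0.0], [0.0, -0.0, -1.0]]
ft_force: [0.1, -0.3, -0.5]
grip_width: 0.0215
gripper_force: 78.7
time_s: 28.42
position: [0.5006, 0.4373, 0.3288]
tool_rot: [[-0.997, 0.082, 0.009], [0.082, 0.997, 0.006], [-0.009, 0.006, -1.0]]
ft_force: [0.6, -0.7, -1.0]
grip_width: 0.0216
gripper_force: 78.7
shift [-0.0319 -0.2757  0.0073] turn [0.0094 0.0061 0.7387] |d| 0.278
```

```bash
python3 -m pendant '[[0.1,-0.006,-0.055,0,0,0,0.148],[0.1,-0.013,-0.11,0,0,0,0.296],[0.1,-0.019,-0.165,0,0,0,0.444],[0.1,-0.026,-0.22,0,0,0,0.592],[0.1,-0.032,-0.276,0.003,0,0,0.739]]' >/dev/null
python3 -c "
from h import *
plan((.602,-.115,.32),-5.2)"
```

```text
shift [-0.2633 -0.1168 -0.0006] turn [6.000e-04 2.000e-04 8.361e-01] |d| 0.288
```

```bash
python3 -m pendant '[[0.1,-0.053,-0.023,0,0,0,0.168],[0.1,-0.106,-0.047,0,0,0,0.336],[0.1,-0.159,-0.07,0,0,0,0.504],[0.1,-0.212,-0.094,0,0,0,0.67],[0.1,-0.263,-0.117,0,0,0,0.836]]' >/dev/null
python3 -m pendant '[[0.1,0,0,0.02,0,0,0],[0.1,0,0,0.02,0,0,0],[0.1,0,0,0.02,0,0,0]]'
python3 - <<'E'
from h import *
im=env.get_image("wrist");cv2.imwrite("pics/w8.png",im["image"])
for d in env.trace("wrist","blank_1")[:3]: print(d["conf"],np.round(d["bbox"]))
plan((.602,-.1155,.11),-5.2)
E
```

```text
time_s: 30.05
position: [0.6034, -0.1122, 0.3002]
tool_rot: [[0.085, 0.996, 0.001], [0.996, -0.085, -0.0], [-0.0, 0.001, -1.0]]
ft_force: [-0.1, -1.2, -0.1]
grip_width: 0.022
gripper_force: 78.8
0.96 [322. 177.  30. 145.]
0.76 [274. 236.  66. 280.]
shift [-0.0034 -0.0015  0.1904] turn [0.0016 0.0005 0.0059] |d| 0.19
```

View pics/w8.png

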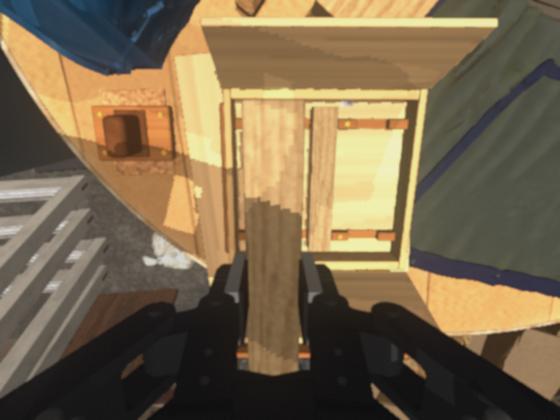

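Blank B lies square in the middle lane (322,177); blank A is held over the left lane (274). Lowering.

```bash
python3 -m pendant '[[0.1,-0.003,-0.0015,0.05,0,0,0.005],[0.1,-0.003,-0.0015,0.1,0,0,0.005],[0.1,-0.003,-0.0015,0.15,0,0,0.005],[0.1,-0.003,-0.0015,0.18,0,0,0.005],[0.1,-0.003,-0.0015,0.193,0,0,0.005]]'
python3 -m pendant '[[0.1,0,0,0.003,0,0,0],[0.1,0,0,0.006,0,0,0],[0.1,0,0,0.009,0,0,0],[0.1,0,0,0.012,0,0,0],[0.1,0,0,0.012,0,0,0]]'
```

```text
time_s: 30.78
position: [0.6015, -0.1151, 0.1053]
tool_rot: [[0.09, 0.996, -0.001], [0.996, -0.09, 0.0], [0.0, -0.001, -1.0]]
ft_force: [0.3, 0.1, 0.4]
grip_width: 0.0215
gripper_force: 78.8
time_s: 31.4
position: [0.6019, -0.1158, 0.0955]
tool_rot: [[0.091, 0.996, 0.001], [0.996, -0.091, -0.001], [-0.001, 0.002, -1.0]]
ft_force: [-2.6, 1.1, 7.9]
grip_width: 0.0213
gripper_force: 79.9
```

```bash
python3 -m pendant '[[0.3,0,0,-0.001,0,0,0],[0.42,0,0,-0.001,0,0,0],[0.42,0,0,-0.001,0,0,0],[0.42,0,0,-0.02,0,0,0],[0.42,0,0,-0.06,0,0,0]]'
python3 -m pendant '[[0.42,0,0,-0.06,0,0,0],[0.42,0,0,-0.12,0,0,0],[0.42,0,0,-0.17,0,0,0],[0.42,0,0,-0.17,0,0,0]]'
python3 - <<'E'
from h import *
im=blanks(z=.0906);cv2.imwrite("pics/w9.png",im["image"])
E
```

```text
time_s: 32.02
position: [0.601, -0.1154, 0.1533]
tool_rot: [[0.091, 0.996, -0.004], [0.996, -0.091, 0.002], [0.001, -0.004, -1.0]]
ft_force: [-0.2, 0.8, 0.3]
grip_width: 0.0358
gripper_force: 0.0
time_s: 32.52
position: [0.6024, -0.1158, 0.3284]
tool_rot: [[0.091, 0.996, 0.008], [0.996, -0.091, -0.003], [-0.002, 0.008, -1.0]]
ft_force: [-0.2, -0.1, 0.0]
grip_width: 0.0361
gripper_force: 0.0
blank conf 0.97 bbox [272.0, 170.0, 29.0, 135.0] centre 0.6049 -0.1138 w,l 25 148 long-axis yaw 84.7
blank conf 0.8 bbox [316.0, 168.0, 28.0, 135.0] centre 0.6545 -0.1168 w,l 27 149 long-axis yaw 85.0
```

View pics/w9.png

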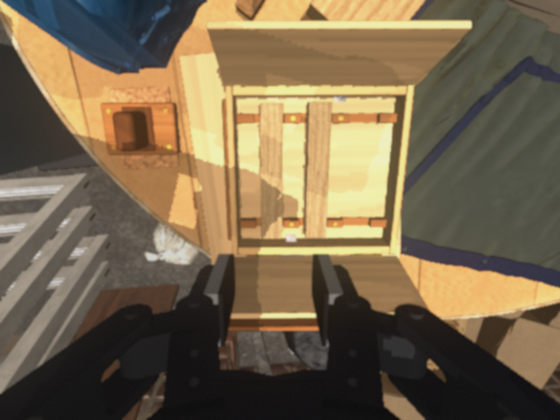

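Both blanks lie in their lanes at (271,170) and (317,168), both bolts show over the floor (340,98 and 291,238). No third blank anywhere. Next: the plain leaf, pushed from its outside with shut fingers.

```bash
cat >> h.py <<'E'
a5=np.radians(-5.2);RM=np.array([[np.cos(a5),-np.sin(a5),0],[np.sin(a5),np.cos(a5),0],[0,0,1]]);M0=np.array([.6528,-.1197,.048])
def W(x,y,z): return M0+RM@np.array([x,y,z])
def leaf(th,sgn=1,L=.075,o=.003,half=.011,tip=.017,x=0):
    y=sgn*(.0945-L*np.cos(th)+o*np.sin(th)+half); z=.0515+L*np.sin(th)+o*np.cos(th)+tip
    return W(x,y,z)
E
python3 - <<'E'
from h import *
print(env.tcp_to_tips)
plan(W(0,.155,.26),-5.2)
p0=W(0,.155,.134)
R=np.array([[.09,.996,0],[.996,-.09,0],[0,0,-1.]])
print("rows rel. to start (tool frame) start",p0)
for t in (1.8,1.57,1.3,1.0,.7,.4,.2,0): print(t,np.round(R.T@(leaf(t)-p0),3))
E
python3 -m pendant '[[0,0,0,0,0,0,0],[0,0.06,0.005,0,0,0,0],[0,0.12,0.01,0,0,0,0],[0,0.18,0.02,0,0,0,0],[0,0.2,0.025,0,0,0,0]]'
```

```text
0.017
shift [0.1556 0.0514 0.0156] turn [-0.0006 -0.0002 -0.0003] |d| 0.165
rows rel. to start (tool frame) start [0.66684805 0.03466208 0.182     ]
1.8 [-0.03  -0.    -0.007]
1.57 [-0.047 -0.    -0.01 ]
1.3 [-0.067 -0.    -0.008]
1.0 [-0.088 -0.     0.001]
0.7 [-0.105 -0.     0.015]
0.4 [-0.117 -0.     0.034]
0.2 [-0.122 -0.     0.048]
0 [-0.125 -0.     0.062]
time_s: 33.25
position: [0.6448, 0.0845, 0.3227]
tool_rot: [[0.087, 0.996, -0.002], [0.996, -0.087, 0.0], [0.0, -0.002, -1.0]]
ft_force: [-0.5, -0.8, 0.1]
grip_width: 0.0
gripper_force: 0.0
```

```bash
python3 -m pendant '[[0,-0.012,0.01,0.05,0,0,0],[0,-0.03,0.02,0.1,0,0,0],[0,-0.048,0.026,0.141,0,0,0],[0,-0.048,0.026,0.141,0,0,0]]'
python3 -c "
from h import *
plan(W(0,.155,.134),-5.2)"
```

```text
time_s: 33.75
position: [0.6651, 0.0295, 0.1794]
tool_rot: [[0.093, 0.996, -0.008], [0.996, -0.093, 0.001], [0.0, -0.008, -1.0]]
ft_force: [-0.0, -0.1, 0.7]
grip_width: 0.0001
gripper_force: 0.0
shift [ 0.0053  0.0013 -0.0027] turn [-0.0081 -0.0001 -0.0027] |d| 0.006
```

```bash
python3 -m pendant '[[0,-0.025,0,-0.01,0,0,0],[0,-0.042,0,-0.013,0,0,0],[0,-0.062,0,-0.011,0,0,0],[0,-0.083,0,-0.002,0,0,0],[0,-0.1,0,0.012,0,0,0]]'
python3 -c "
from h import *
plan(leaf(.4),-5.2);plan(leaf(.2),-5.2);plan(leaf(0),-5.2)"
```

```text
time_s: 34.38
position: [0.6571, -0.0701, 0.1705]
tool_rot: [[0.092, 0.996, 0.0], [0.996, -0.092, -0.0], [-0.0, 0.0, -1.0]]
ft_force: [0.1, 0.6, 1.2]
grip_width: -0.0001
gripper_force: 0.5
shift [-0.0122  0.0003  0.0221] turn [ 0.0004  0.0003 -0.0009] |d| 0.025
shift [-0.0172  0.0003  0.0362] turn [ 0.0004  0.0003 -0.0009] |d| 0.04
shift [-0.0193  0.0003  0.051 ] turn [ 0.0004  0.0003 -0.0009] |d| 0.055
```

```bash
python3 -m pendant '[[0,-0.007,0,0.011,0,0,0],[0,-0.012,0,0.022,0,0,0],[0,-0.017,0,0.036,0,0,0],[0,-0.019,0,0.048,0,0,0],[0,-0.019,0,0.053,0,0,0]]'
python3 -m pendant '[[0,0,0,0.001,0,0,0],[0,0,0,0.001,0,0,0]]'
```

```text
time_s: 35.0
position: [0.6553, -0.0875, 0.1192]
tool_rot: [[0.091, 0.996, -0.0], [0.996, -0.091, -0.001], [-0.001, -0.0, -1.0]]
ft_force: [-10.9, 1.7, 29.9]
grip_width: -0.0003
gripper_force: 14.8
time_s: 35.25
position: [0.6552, -0.0874, 0.1194]
tool_rot: [[0.09, 0.996, 0.001], [0.996, -0.09, -0.001], [-0.001, 0.001, -1.0]]
ft_force: [-8.3, 0.0, 15.6]
grip_width: 0.0004
gripper_force: 8.0
```

Plain leaf is down on its stop. Now round to the lipped leaf's outside.

```bash
python3 -m pendant '[[0,0,0,-0.05,0,0,0],[0,0,0,-0.11,0,0,0],[0,-0.05,0,-0.16,0,0,0],[0,-0.1,0,-0.16,0,0,0],[0,-0.15,0,-0.16,0,0,0]]'
python3 - <<'E'
from h import *
plan(W(0,-.165,.22),-5.2);plan(W(0,-.165,.134),-5.2)
im=env.get_image("scene");cv2.imwrite("pics/scene4.png",cv2.resize(im["image"][130:360,260:520],None,fx=2.6,fy=2.6))
E
```

```text
time_s: 35.88
position: [0.6418, -0.2381, 0.2779]
tool_rot: [[0.09, 0.996, 0.001], [0.996, -0.09, -0.001], [-0.001, 0.001, -1.0]]
ft_force: [0.3, 0.1, 0.2]
grip_width: 0.0005
gripper_force: 0.0
shift [-0.0461  0.0002  0.0099] turn [0.0014 0.0006 0.0003] |d| 0.047
shift [-0.046   0.0001  0.0959] turn [0.0014 0.0006 0.0003] |d| 0.106
```

View pics/scene4.png

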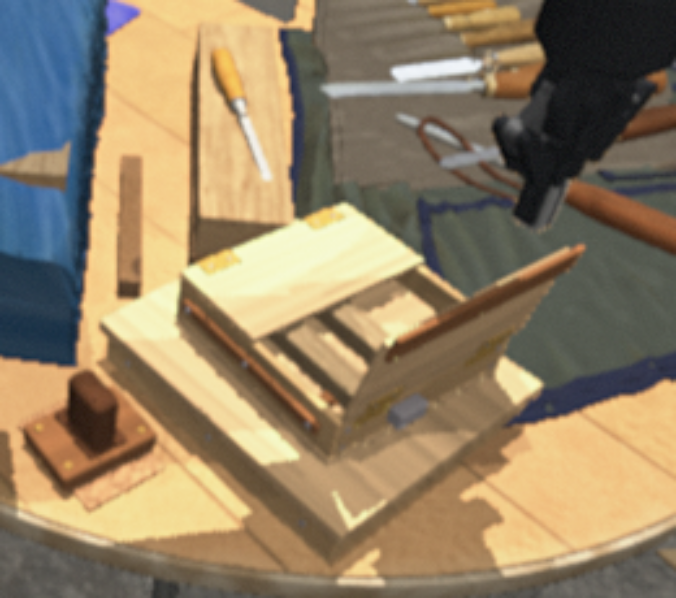

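Plain leaf is flat; both blanks lie below it, block on its pad, stick unmoved at (130,225).

```bash
python3 -m pendant '[[0,-0.03,0,0.01,0,0,0],[0,-0.046,0,0.05,0,0,0],[0,-0.046,0,0.085,0,0,0],[0,-0.046,0,0.085,0,0,0]]'
python3 - <<'E'
from h import *
for t in (1.8,1.57,1.3,1.0,.7,.4,.2,0): print(t,end=" ");plan(leaf(t,-1,.085,.0081),-5.2)
E
```

```text
time_s: 36.42
position: [0.6369, -0.2818, 0.1892]
tool_rot: [[0.091, 0.996, -0.005], [0.996, -0.091, 0.004], [0.003, -0.006, -1.0]]
ft_force: [0.6, -0.5, 1.7]
grip_width: -0.0001
gripper_force: 0.0
1.8 shift [ 0.0302  0.0011 -0.0082] turn [-0.0055 -0.0031 -0.0002] |d| 0.031
1.57 shift [ 0.0494  0.0011 -0.0122] turn [-0.0055 -0.0031 -0.0002] |d| 0.051
1.3 shift [ 0.0723  0.0011 -0.0112] turn [-0.0055 -0.0031 -0.0002] |d| 0.073
1.0 shift [ 0.0965  0.0012 -0.0029] turn [-0.0055 -0.0031 -0.0002] |d| 0.097
0.7 shift [0.1171 0.0012 0.0121] turn [-0.0055 -0.0031 -0.0002] |d| 0.118
0.4 shift [0.1324 0.0013 0.0325] turn [-0.0055 -0.0031 -0.0002] |d| 0.136
0.2 shift [0.1389 0.0014 0.0483] turn [-0.0055 -0.0031 -0.0002] |d| 0.147
0 shift [0.1422 0.0015 0.065 ] turn [-0.0055 -0.0031 -0.0002] |d| 0.156
```

```bash
python3 -m pendant '[[0,0.03,0,-0.008,0,0,0],[0,0.049,0,-0.012,0,0,0],[0,0.072,0,-0.011,0,0,0],[0,0.096,0,-0.003,0,0,0],[0,0.117,0,0.012,0,0,0]]'
python3 - <<'E'
from h import *
for t in (.4,.2,0): print(t,end=" ");plan(leaf(t,-1,.085,.0081),-5.2)
E
```

```text
time_s: 37.05
position: [0.6485, -0.1642, 0.18]
tool_rot: [[0.09, 0.996, 0.001], [0.996, -0.09, -0.0], [-0.0, 0.001, -1.0]]
ft_force: [0.9, -1.8, 0.0]
grip_width: -0.0001
gripper_force: 0.4
0.4 shift [0.0143 0.0002 0.0229] turn [0.0009 0.0001 0.0004] |d| 0.027
0.2 shift [0.0209 0.0002 0.0387] turn [0.0009 0.0001 0.0004] |d| 0.044
0 shift [0.0242 0.0002 0.0554] turn [0.0009 0.0001 0.0004] |d| 0.06
```

```bash
python3 -m pendant '[[0,0.008,0,0.012,0,0,0],[0,0.014,0,0.023,0,0,0],[0,0.021,0,0.039,0,0,0],[0,0.024,0,0.05,0,0,0],[0,0.024,0,0.057,0,0,0]]'
python3 -m pendant '[[0,0,0,0.001,0,0,0],[0,0,0,0.001,0,0,0],[0,0,0,0.001,0,0,0]]'
```

```text
time_s: 37.67
position: [0.6506, -0.1427, 0.1229]
tool_rot: [[0.091, 0.996, 0.0], [0.996, -0.091, -0.001], [-0.001, 0.0, -1.0]]
ft_force: [-4.4, -3.4, 16.4]
grip_width: 0.0002
gripper_force: 7.3
time_s: 38.05
position: [0.6507, -0.1432, 0.1229]
tool_rot: [[0.092, 0.996, 0.001], [0.996, -0.092, -0.002], [-0.001, 0.001, -1.0]]
ft_force: [-2.2, -2.3, 5.3]
grip_width: -0.0001
gripper_force: 3.1
```

```bash
python3 -m pendant '[[0,0.006,0,0.001,0,0,0],[0,0.006,0,0.002,0,0,0],[0,0.006,0,0.004,0,0,0],[0,0.006,0,0.004,0,0,0]]'
python3 -m pendant '[[0,0,0,-0.05,0,0,0],[0,0,0,-0.11,0,0,0],[0,-0.05,0,-0.16,0,0,0],[0,-0.11,0,-0.18,0,0,0],[0,-0.15,0,-0.18,0,0,0]]'
python3 - <<'E'
from h import *
st()
for c in ("scene","side"):
    im=env.get_image(c)
    x,y=(260,160) if c=="scene" else (80,140)
    cv2.imwrite(f"pics/{c}5.png",cv2.resize(im["image"][y:y+190,x:x+250],None,fx=3,fy=3))
    print(c,"lip edge closed",np.round([proj(im,W(s*.095,.01,.0596)) for s in(-1,1)]),"crop origin",x,y)
    for t in("press_block","cork_pad"):
        print(t,[np.round(atz(im,d["centre"],.004),3).tolist() for d in env.tip_of(c,t)[:1]])
E
```

```text
time_s: 38.55
position: [0.651, -0.1423, 0.1224]
tool_rot: [[0.094, 0.996, 0.004], [0.996, -0.094, -0.011], [-0.011, 0.005, -1.0]]
ft_force: [-12.6, -21.6, 22.4]
grip_width: 0.0
gripper_force: 15.9
time_s: 39.17
position: [0.6372, -0.2877, 0.3001]
tool_rot: [[0.091, 0.996, 0.003], [0.996, -0.091, -0.002], [-0.002, 0.003, -1.0]]
ft_force: [0.6, -0.3, -0.2]
grip_width: -0.0002
gripper_force: 0.0
t 39.17 p [ 0.6372 -0.2877  0.3001] F [ 0.6 -0.3 -0.2] w -0.0002 gf 0.0
[[0.091, 0.996, 0.003], [0.996, -0.091, -0.002], [-0.002, 0.003, -1.0]]
scene lip edge closed [[355. 255.]
 [421. 225.]] crop origin 260 160
press_block [[0.443, -0.063, 0.004]]
cork_pad [[0.442, -0.057, 0.004]]
side lip edge closed [[198. 211.]
 [175. 275.]] crop origin 80 140
press_block [[0.431, -0.05, 0.004]]
cork_pad []
```

View pics/scene5.png

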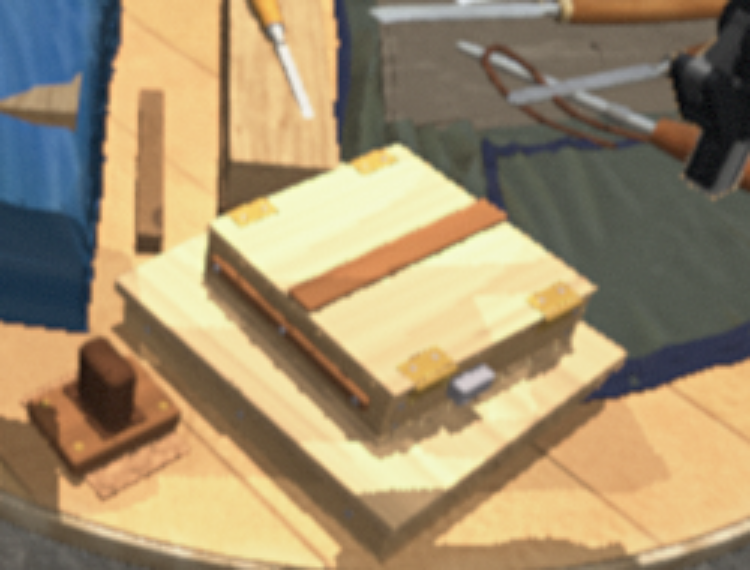

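Both leaves look flat, lip at (290–505, 205–300). To be sure, press straight down on the lip itself.

```bash
python3 -c "
from h import *
plan(W(0,0.0,.2),-5.2);plan(W(0,0,.08),-5.2)"
```

```text
shift [0.1655 0.0003 0.05  ] turn [-0.0004 -0.0006  0.0007] |d| 0.173
shift [0.1655 0.0004 0.17  ] turn [-0.0004 -0.0006  0.0007] |d| 0.237
```

```bash
python3 -m pendant '[[0,0.06,0,0.02,0,0,0],[0,0.12,0,0.05,0,0,0],[0,0.165,0,0.1,0,0,0],[0,0.165,0,0.15,0,0,0],[0,0.165,0,0.168,0,0,0]]'
python3 -m pendant '[[0,0,0,0.002,0,0,0],[0,0,0,0.004,0,0,0],[0,0,0,0.006,0,0,0],[0,0,0,0.008,0,0,0],[0,0,0,0.008,0,0,0]]'
```

```text
time_s: 40.1
position: [0.651, -0.1179, 0.1267]
tool_rot: [[0.087, 0.996, -0.006], [0.996, -0.087, 0.002], [0.002, -0.006, -1.0]]
ft_force: [-0.4, -0.9, 0.3]
grip_width: 0.0002
gripper_force: 0.0
time_s: 40.72
position: [0.6528, -0.1214, 0.1245]
tool_rot: [[0.091, 0.996, 0.003], [0.996, -0.091, -0.001], [-0.001, 0.003, -1.0]]
ft_force: [-2.5, 1.3, 10.3]
grip_width: 0.0002
gripper_force: 5.0
```

```bash
python3 -m pendant '[[0,0,0,0.002,0,0,0],[0,0,0,0.003,0,0,0],[0,0,0,0.003,0,0,0]]'
python3 -m pendant '[[0,0,0,-0.05,0,0,0],[0,0,0,-0.11,0,0,0],[0,0,0,-0.16,0,0,0],[0,0,0,-0.16,0,0,0],[0,0,0,-0.16,0,0,0]]'
python3 -c "
from h import *
print(env.close_job())"
```

```text
time_s: 41.1
position: [0.6529, -0.1214, 0.1243]
tool_rot: [[0.091, 0.996, 0.005], [0.996, -0.091, -0.002], [-0.002, 0.005, -1.0]]
ft_force: [-10.1, 2.9, 25.9]
grip_width: -0.0001
gripper_force: 13.2
time_s: 41.72
position: [0.6521, -0.1212, 0.2786]
tool_rot: [[0.091, 0.996, -0.001], [0.996, -0.091, 0.0], [0.0, -0.001, -1.0]]
ft_force: [0.0, -0.6, -0.2]
grip_width: -0.0
gripper_force: 0.0
the job is handed in; nothing more can be done
None
```

I handed the job in at 41.7 s, and no verdict came back: the floor is caught by both bolts, two blanks lie flat in the middle and left lanes (no third was there), both leaves are closed with the lipped one on top, the press block stands upright on its pad, and the long stick was never touched.

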